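# Click the pull-out work support into its bracket

### The arm

A 7-joint arm with a two-finger parallel gripper is mounted at the origin on the work surface. World frame = base frame: x ahead of the robot, y to its left, z up, the work surface at z = 0. Lengths are in mm, angles in rad, forces in N, time in s.
With the tool pointing down it reaches from about 400 to 900 mm from the base axis. Payload 5.5 kg.
Tool frame: the origin (TCP) lies on the centre line of the jaws, within the pads' length; the fingertips stand 8 mm ahead of it and the grasp point (between the pads) lies 11 mm behind it (tip_extent is the x of the fingertips in the tool frame, in mm); x points along the fingers, z is the direction in which the jaws open and shut, and the axes are right-handed (so a half turn about x gives the same grasp; the last joint's range is limited). The gripper opens to 92 mm and grips with 3 to 60 N. Pads are 19 mm wide; open, the fingers measure 130 mm over their backs; the gripper's body (75 mm by 190 mm) begins 47 mm behind the grasp point.
Start: joints at [-1.078, 0.501, -0.427, 1.55, 0.221, 1.138, -0.21], TCP at [148.02, 632.922, 234.729] pointing down, gripper open.
Joint ranges: [-2.88, 2.88], [-0.31, 2.03], [-1.54, 1.56], [0.2, 2.42], [-1.41, 4.55], [0.19, 2.02], [-2.57, 2.57]. Speed limits (rad/s): [2.57, 2.57, 3.14, 3.14, 3.14, 3.14, 3.14].

### API

Orientations are given as a unit quaternion [w, x, y, z].
In Python, from rig import * gives the robot as it stands.
- The arm moves only by the tool play_rows, never from a script. Its argument "targets" is a list of rows, each a list of 7 numbers: the turn, a rotation vector about the tool's x, y, z in degrees, then the shift along the tool's x, y, z in m, then the closure in counts, from 0 (fully open) to 255 (shut). In form: [[wx, wy, wz, dx, dy, dz, claw], ...]. A call has 1 to 8 rows; each row shifts and turns the pose as measured when the row begins, along the tool's axes as they then stand; what a row does not reach is not made up. A row lasts 1/10 s, in which the tool goes at most 50 mm and 8.59 degrees, less where a joint would pass 70% of its speed; a pose out of reach is approached as far as the arm can. A call with a gripper value outside its range is refused whole. The fingers move at their own pace and stop on an object; "squeeze" is the grip in N (left out, the last holds). Time passes only in rows, so rows that do not move let the fingers close. It gives the time, the measured TCP pose, the force and the opening at its end, in the units of the state.
- get_obs(): the state, without advancing time (a new reading comes with each control period).
- capture(name): name is "side" or "top" or "wrist"; returns a dict with "image" (420x560x3 uint8, blue, green, red), "fovy" (degrees; the focal length in pixels is half the picture's height over the tangent of half this angle, whatever the lens; pixels are square), "cx", "cy" (the principal point, pixels), "view" (4x4, takes a point from world to camera coordinates). Camera axes: x right, y down, z forward; pixel columns grow to the right and rows downward; lengths in mm; the calibration is good to about 2 mm. The wrist camera is an equidistant fisheye: a pixel r from the principal point sees the ray r / f radians off the axis. A picture is of the moment at which its call begins. There is no depth.
- job_done(): hands the job in, once; it reports no verdict.
Trained networks look in a picture, given as the dict that the camera call returned (one of the last four; its "shot" number tells which), for a name from the list of things; names that differ only in an ending like _2 or _b are one class to them, and where a whole thing is asked for, a point or a joint stands for the part that bears it (a point fixed in the world has none). Each returns a list of dicts, best first, with "p" (0 to 1); they miss things now and then, are a little off and sometimes report something else, mostly with a low value. They report only what shows in the picture. A call takes as long as a camera call. They do not tell look-alikes from the thing itself.
- spot_in(picture, query): "location" ([x, y, z] in mm, in the coordinates of the camera as it stood for that picture, good to about 4 mm: the middle of the surface that is visible of it).
The state is a dict: "clock": time; "joint_positions": joint angles; "dq": joint speeds; "joint_torque": joint torques, N m; "tool_pos": TCP position; "eef_rot": TCP orientation; "wrist_force": force on the tool from outside, world axes, zero at the start; "moment": the same for the moment, N m; "width": opening from 0.0 (shut) to 1.0 (fully open).
Only numpy, scipy, OpenCV 4.12 (cv2) and the standard library are available. Lean on these libraries where they do the work, as an engineer would, in place of code of your own. Each camera call takes 0.05 s, during which the arm holds its last target.

### The job

The pull-out work-support bar hangs half out of its bracket and cannot go in, because its two spring buttons do not pass the bracket's mouth. Pinch both buttons flush, slide the bar in so that they go under the mouth, then push the bar on gently, without forcing it against the bracket, until both buttons pop out through the bracket's side slots. Let go of the bar, and leave the other things on the bench where they are.

Things in the scene. Friction and masses are not known exactly. Their poses are not given: they have to be found in the camera images.
- bracket: Fixed grey bracket: a square sleeve 140 mm long, open at both ends, on a web and a 140 x 100 x 12 mm foot. Origin: middle of the foot's underside, on the bench; x is the way the bar is pushed in, z up. Sleeve: x = -70 to +70 mm; outside 36 mm wide, top at z = 79 mm; inside 28 mm wide, z = 46 to 72 mm; side walls 4 mm thick.
- mouth (a point): Centre of the sleeve's open end where the bar goes in: at x = -70 mm, z = 58 mm in the bracket's frame; axes as the bracket's. A steel catch plate, screwed tight on the sleeve, has a slot in each side, 30 mm long and 14 mm high; the slots' middle is set anywhere from 42 to 67 mm inside the mouth. The bar locks when its buttons reach the slots, with 2 mm play each way; the drag then turns into a firm stop.
- bar: Loose work-support bar, 0.3 to 0.55 kg: aluminium tube 24 x 24 mm lying level in the sleeve (2 mm play each side, 2 mm above), x pointing into the sleeve, z up. Origin: on the tube's axis, 58 mm above the bench, midway between its two buttons. Tube from x = -140 to +160 mm; the forward end is already 95 mm or more inside the sleeve. Pushed with its buttons in the sleeve it drags with about 5 to 13 N.
- bar_tail (a point): Point on the bar's axis 100 mm behind the buttons, on bare tube, free to grip there. On the tail end beyond is an upright wooden plate 12 mm thick (140 to 152 mm behind the buttons), 70 mm wide, from 28 mm below to 32 mm above the axis. Axes as the bar's.
- face_l (a point): Middle of the outer face of the steel button on the bar's +y side: 26 mm long along the bar, 10 mm high, ends bevelled, standing 7 mm proud of the tube (19 mm from the axis; 38 mm over both buttons). Fingers cannot go into the sleeve, so press on the rear part of the button only: the front part then goes in under the mouth and the sleeve's wall keeps it down.
- face_r (a point): The same on the bar's -y side.
- button_l (a joint): Inward travel of the button on the bar's +y side, in m: 0 = fully out (7 mm proud), 0.007 = flush with the tube. The spring pushes back with 2 N when out and 4 N when flush. Inside the sleeve it is held at 0.003 to 0.007; popped out in the slot it reads 0.
- button_r (a joint): The same for the button on the bar's -y side.
- offcut: Loose dark wooden offcut 120 x 50 x 20 mm lying beside the bracket; origin under its centre. Bystander.
- glue: Loose closed white bottle, 48 mm across, 120 mm high, standing beside the bracket; origin under its centre. Bystander.
- try_square: Loose try square lying flat: wooden stock 90 x 22 x 18 mm, steel blade 150 mm; origin under the stock. Bystander.
- driver: Loose screwdriver lying on the bench. Bystander.
- mallet: Loose wooden mallet lying on the bench. Bystander.
- bit_jar: Loose amber jar, 60 mm across, 70 mm high, on the bench; origin under its centre. Bystander.
- nail_cup: Loose dark steel cup, 70 mm across, 60 mm high, on the bench; origin under its centre. Bystander.
There are look-alikes about, which are no part of the job. There is more than one size of the bracket; the one meant has the size given above.

How it is judged (in metres and radians):
On the way:
1. both buttons are pressed in and under the sleeve's walls, short of the slots (value of joint each of button_l, button_r above 0.002 m and x of bar in the frame of mouth between -0.009 and 0.036 m), for 0.1 s.
At the end, for the whole second after the job is handed in: The bar is at rest in the bracket with its origin 36 to 73 mm inside the mouth and both buttons out through the slots (each within 1.5 mm of fully out) (value of joint each of button_l, button_r below 0.0015 m and x of bar in the frame of mouth between 0.036 and 0.073 m and linear speed of bar below 0.02 m/s); the robot touches nothing.
It fails at once if the bar is forced against the bracket (with its catch plate) with more than 35 N (contact force between bar and bracket above 35 N).
It fails at once if a bystander is moved more than 20 mm (distance of any of offcut, glue, try_square, driver, mallet, bit_jar, nail_cup from where it was at the start of the episode above 0.02 m).
It also fails if it takes over 58 s, if anything falls off the work surface, if the arm or the gripper's body presses on something with over 40 N, if the wrist force passes 120 N, or if a joint passes its speed limit or range.

## Working session

There is one attempt and no reset: what is moved stays moved. The work goes in short steps, Python scripts to look and compute and a tool call to move; the robot and the scene stay as the last step left them, time stands still between calls to the robot, and variables do not carry over. Pictures are saved under pics/ and viewed, and the job is handed in when it is done.

Besides the shell and the picture viewer there is one more tool, called as a command line: name --pt "numbers of a row" for each row, then --argument value for the rest. play_rows: Moves the arm, as the interface text tells. Its arguments: {"type":"object","properties":{"targets":{"type":"array"},"squeeze":{"type":"number"}},"required":["targets"]}

```bash
ls; mkdir -p pics
python3 - <<'E'
from rig import *
import cv2,pickle
o=get_obs();print({k:(v if k in('clock','tool_pos','eef_rot','wrist_force','width') else 0) for k,v in o.items()})
for n in("side","top","wrist"):
    c=capture(n);cv2.imwrite(f"pics/{n}0.png",c["image"]);pickle.dump(c,open(f"pics/{n}0.pkl","wb"))
    print(n,c["fovy"],c["cx"],c["cy"],c["view"],c["shot"])
E
```

```text
pics
{'clock': 0.0, 'joint_positions': 0, 'dq': 0, 'joint_torque': 0, 'tool_pos': array([147.96091763, 632.25215363, 233.69205342]), 'eef_rot': array([ 0.55347948, -0.43979797,  0.55455426,  0.43898494]), 'wrist_force': array([-0.17680153, -0.41600547,  0.45555317]), 'moment': 0, 'width': 0.9995861204352902}
side 56.0929245594752 279.898694305231 216.33054268309317 [[ 7.94119242e-01 -6.07518936e-01  1.71864100e-02 -4.16039187e+02]
 [-3.00514801e-01 -4.17083624e-01 -8.57748276e-01  2.35210369e+02]
 [ 5.28266490e-01  6.75989640e-01 -5.13782563e-01  9.28552119e+02]
 [ 0.00000000e+00  0.00000000e+00  0.00000000e+00  1.00000000e+00]] 1
top 57.40580192368652 276.3533876101367 211.8541361687686 [[-2.63016235e-02 -9.99106481e-01 -3.30826916e-02  4.22429529e+01]
 [-9.86129005e-01  3.13570189e-02 -1.62991788e-01  5.18593367e+02]
 [ 1.63883526e-01  2.83368531e-02 -9.86072620e-01  1.13332679e+03]
 [ 0.00000000e+00  0.00000000e+00  0.00000000e+00  1.00000000e+00]] 2
wrist 65.70646984690485 277.379107148103 206.86501558390322 [[ 2.28239244e-01  9.73601957e-01 -2.46510941e-03 -6.48489403e+02]
 [ 9.44485576e-01 -2.20797533e-01  2.43301142e-01 -2.93245360e+01]
 [ 2.36334177e-01 -5.78591289e-02 -9.69947668e-01  3.89719147e+02]
 [ 0.00000000e+00  0.00000000e+00  0.00000000e+00  1.00000000e+00]] 3
```

View pics/side0.png

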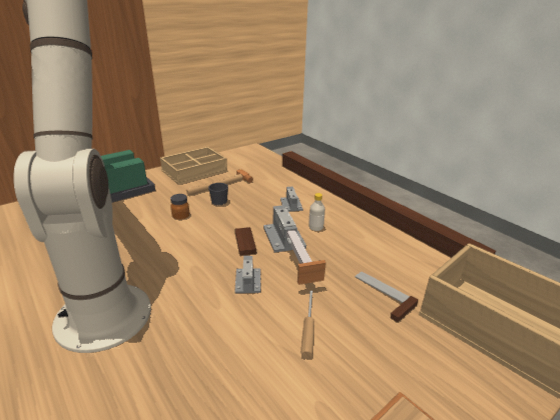

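View pics/top0.png

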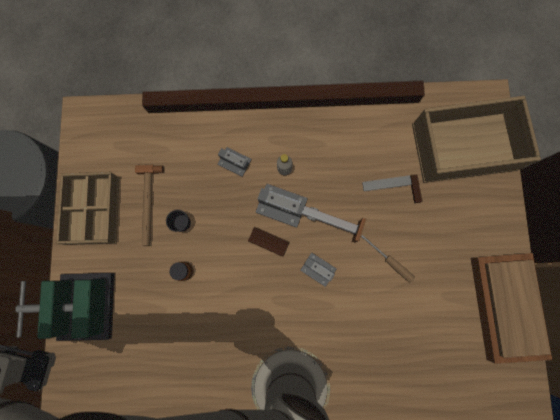

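View pics/wrist0.png

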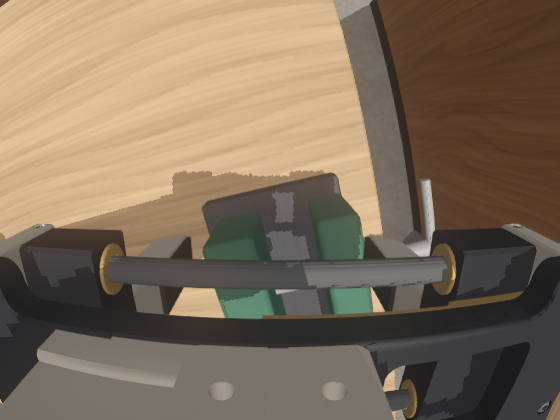

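```bash
cat > h.py <<'E'
import numpy as np,cv2,pickle
from scipy.spatial.transform import Rotation as R
def K(c):
    f=c["image"].shape[0]/2/np.tan(np.radians(c["fovy"])/2);return f,c["cx"],c["cy"]
def ray(c,u,v,fish=False):
    f,cx,cy=K(c);V=np.array(c["view"]);x,y=u-cx,v-cy
    if fish:
        r=np.hypot(x,y);t=r/f;d=np.array([x/r*np.sin(t),y/r*np.sin(t),np.cos(t)])
    else: d=np.array([x/f,y/f,1.])
    Rm=V[:3,:3];o=-Rm.T@V[:3,3];return o,Rm.T@d
def atz(c,u,v,z,fish=False):
    o,d=ray(c,u,v,fish);return o+d*(z-o[2])/d[2]
def proj(c,p,fish=False):
    f,cx,cy=K(c);V=np.array(c["view"]);q=V[:3,:3]@np.array(p,float)+V[:3,3]
    if fish:
        r=np.hypot(q[0],q[1]);t=np.arctan2(r,q[2]);return cx+f*t*q[0]/r,cy+f*t*q[1]/r
    return cx+f*q[0]/q[2],cy+f*q[1]/q[2]
def toworld(c,p):
    V=np.array(c["view"]);return V[:3,:3].T@(np.array(p)-V[:3,3])
E
python3 - <<'E'
from rig import *
from h import *
for n in("top","side"):
    c=capture(n);pickle.dump(c,open(f"pics/{n}1.pkl","wb"))
    for q in("bracket","bar","bar_tail","face_l","face_r","mouth","driver","glue","offcut"):
        try:
            for d in spot_in(c,q)[:3]: 
                w=toworld(c,d["location"]);print(n,q,round(d["p"],2),w.round(0),np.round(proj(c,w)))
        except Exception as e: print(n,q,e)
    im=c["image"]
    cr=im[170:300,200:430] if n=="top" else im[170:360,200:400]
    s=780/cr.shape[1];s=min(s,590/cr.shape[0])
    cv2.imwrite(f"pics/{n}crop1.png",cv2.resize(cr,None,fx=s,fy=s,interpolation=cv2.INTER_CUBIC));print(s)
E
```

```text
top bracket 0.91 [693. 158.  18.] [235. 161.]
top bracket 0.73 [339. -92.   8.] [317. 270.]
top bracket 0.61 [541.  12.  20.] [281. 206.]
top bar 0.74 [ 480. -147.   67.] [335. 222.]
top bar_tail 0.94 [ 484. -150.   68.] [336. 220.]
top mouth 0.94 [343. -93.   8.] [317. 269.]
top mouth 0.82 [543.  14.  16.] [281. 206.]
top mouth 0.82 [698. 164.  11.] [233. 160.]
top driver 0.54 [ 347. -332.   22.] [397. 266.]
top glue 0.68 [661.  -2.  84.] [284. 163.]
top offcut 0.78 [433.  55.  21.] [268. 241.]
3.391304347826087
side bracket 0.9 [681. 147.  24.] [290. 202.]
side bracket 0.87 [ 332. -110.   12.] [247. 282.]
side bracket 0.77 [524.   0.  29.] [280. 234.]
side bar 0.97 [ 466. -213.   69.] [313. 266.]
side bar 0.75 [652. -15.  68.] [316. 212.]
side bar_tail 0.73 [ 470. -212.   71.] [314. 264.]
side face_l 0.48 [525.  -1.  30.] [280. 234.]
side face_r 0.48 [525.  -1.  30.] [280. 234.]
side mouth 0.88 [ 331. -111.    9.] [247. 283.]
side mouth 0.78 [522.   0.  39.] [280. 231.]
side mouth 0.72 [681. 145.  21.] [291. 203.]
side driver 0.41 [526.  -1.  34.] [281. 232.]
side glue 0.91 [653. -14.  63.] [316. 213.]
side glue 0.49 [422.  39.  19.] [245. 242.]
side glue 0.36 [ 598. -377.   11.] [395. 298.]
side offcut 0.87 [424.  40.  21.] [245. 241.]
3.1052631578947367
```

View pics/topcrop1.png

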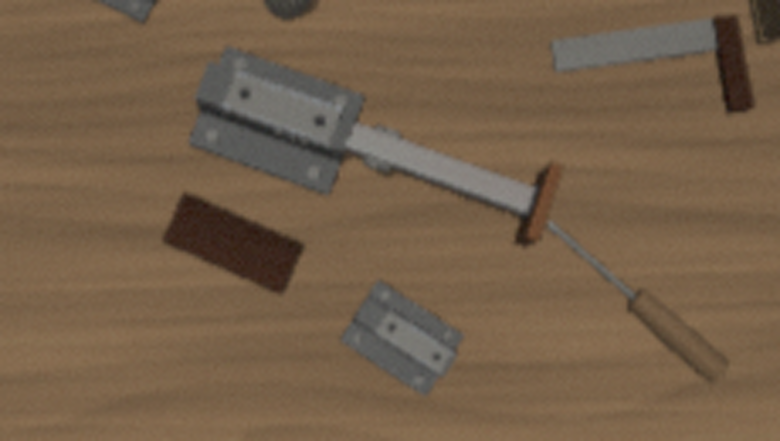

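View pics/sidecrop1.png

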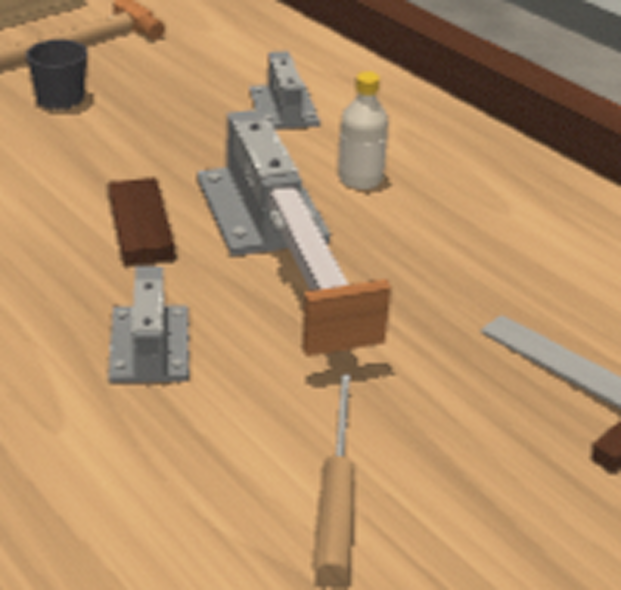

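```bash
python3 - <<'E'
from h import *
c=pickle.load(open("pics/top1.pkl","rb"))
s=3.3913
def P(x,y,z): return atz(c,200+(x+.5)/s-.5,170+(y+.5)/s-.5,z)
pts={}
for n,x,y,z in[("e1u",350,127,70),("e1l",346,150,70),("e2u",540,185,70),("e2l",530,210,70),("bu",388,128,63),("bl",380,172,63),
  ("plu",555,165,90),("pll",528,240,90),("slv_u",358,100,79),("slv_l",344,150,79),("slv_u2",222,65,79)]:
    pts[n]=P(x,y,z)[:2];print(n,pts[n].round(1))
a=(pts["e1u"]+pts["e1l"])/2;b=(pts["e2u"]+pts["e2l"])/2
d=a-b;print("dir",d,np.degrees(np.arctan2(d[1],d[0])),np.linalg.norm(d))
E
python3 - <<'E'
from rig import *
import numpy as np
from scipy.spatial.transform import Rotation as R
o=get_obs();q=o["eef_rot"];print(R.from_quat(q,scalar_first=True).as_matrix().round(3),o["clock"])
E
```

```text
e1u [527.1 -53.4]
e1l [506.6 -49.1]
e2u [ 470.4 -216.9]
e2l [ 448.7 -206.9]
bu [526.3 -87.3]
bl [487.1 -78.6]
plu [ 484.7 -227.1]
pll [ 421.  -200.2]
slv_u [549.4 -60.9]
slv_l [505.3 -47. ]
slv_u2 [584.9  58.1]
dir [ 57.30416416 160.68135623] 70.37212297040331 170.59386117254175
[[-0.    -0.974  0.228]
 [-0.     0.228  0.974]
 [-1.     0.    -0.   ]] 1.15
```

play_rows --pt "5.5 0 0 0 -0.048 -0.008 0" --pt "5.5 0 0 0 -0.048 -0.008 0" --pt "5.5 0 0 0 -0.048 -0.008 0" --pt "5.5 0 0 0 -0.048 -0.008 0" --pt "5.5 0 0 0 -0.048 -0.008 0" --pt "5.5 0 0 0 -0.048 -0.008 0" --pt "5.5 0 0 0 -0.048 -0.008 0" --pt "5.5 0 0 0 -0.048 -0.008 0"

```text
clock: 1.95
tool_pos: [429.8, 380.0, 233.1]
eef_rot: [0.679, -0.192, 0.68, 0.199]
wrist_force: [0.3, 0.3, 0.2]
width: 1.002
```

play_rows --pt "5.5 0 0 0 -0.048 -0.004 0" --pt "5.5 0 0 0 -0.048 -0.004 0" --pt "5.5 0 0 0 -0.048 -0.004 0" --pt "5.5 0 0 0 -0.048 -0.004 0" --pt "5.5 0 0 0 -0.048 -0.004 0" --pt "5.5 0 0 0 -0.048 -0.004 0" --pt "5.5 0 0 0 -0.048 -0.004 0" --pt "5.5 0 0 0 -0.048 -0.004 0"

```text
clock: 2.75
tool_pos: [483.3, -6.3, 231.3]
eef_rot: [0.703, 0.09, 0.701, -0.081]
wrist_force: [1.3, -0.2, -0.8]
width: 0.999
```

```bash
cat >> h.py <<'E'
def delta(o,pos,yawz,):
    """rows needed (tool frame) to go from obs o to pos with tool x down and tool z at world yaw yawz(deg)"""
    q=R.from_quat(o["eef_rot"],scalar_first=True)
    z=np.array([np.cos(np.radians(yawz)),np.sin(np.radians(yawz)),0]);x=np.array([0,0,-1.]);y=np.cross(z,x)
    T=R.from_matrix(np.c_[x,y,z])
    return np.degrees((q.inv()*T).as_rotvec()),q.inv().apply(np.array(pos)-o["tool_pos"])
E
python3 - <<'E'
from rig import *
from h import *
o=get_obs();print(o["tool_pos"],delta(o,[507,-83,200],-19))
c=capture("wrist");pickle.dump(c,open("pics/w1.pkl","wb"));cv2.imwrite("pics/w1.png",c["image"])
E
```

```text
[483.31015711  -6.31411616 231.29498052] (array([ 5.14399516,  0.10427425, -0.73657872]), array([ 30.51397483, -69.17537037,  41.29133948]))
```

View pics/w1.png

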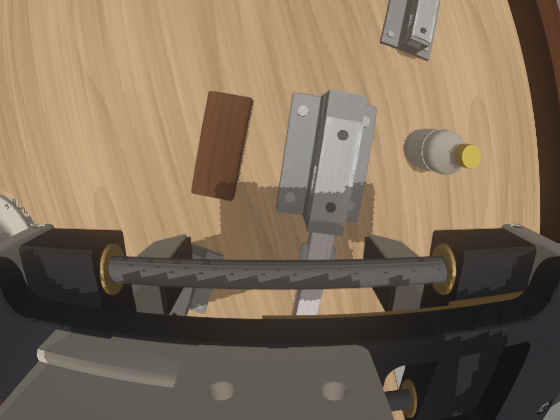

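play_rows --pt "2.5 0 -0.4 0 -0.045 0.008 0" --pt "2.5 0 -0.3 0 -0.045 0.008 0" --pt "0 0 0 0 -0.035 0.006 0" --pt "0 0 0 0 0 0 0"

```text
clock: 3.2
tool_pos: [464.8, -141.2, 232.2]
eef_rot: [0.698, 0.122, 0.695, -0.126]
wrist_force: [0.2, 0.5, -0.2]
width: 1.006
```

Run:
```python
from rig import *
from h import *
o=get_obs();print(o["tool_pos"],delta(o,[487,-140,200],-19))
c=capture("wrist");pickle.dump(c,open("pics/w2.pkl","wb"));cv2.imwrite("pics/w2.png",c["image"])
cr=c["image"][60:270,180:400];cv2.imwrite("pics/w2c.png",cv2.resize(cr,None,fx=2.8,fy=2.8,interpolation=cv2.INTER_CUBIC))
for q in("bracket","bar","face_l","face_r","mouth"):
   for d in spot_in(c,q)[:2]: 
       w=toworld(c,d["location"]);print(q,round(d["p"],2),w.round(1),np.round(proj(c,w,True)))
```

```text
[ 464.77304027 -141.16437342  232.24577904] (array([-1.16041054,  0.26079945,  0.25986347]), array([32.29989866,  8.89842474, 20.3154708 ]))
bracket 0.89 [347.7 -97.8  31.7] [168. 186.]
bracket 0.57 [534.4  -9.5  11.9] [295.  54.]
bar 0.66 [ 483.6 -134.6   70.1] [294. 180.]
face_l 0.71 [520.5 -89.   63.3] [313. 123.]
face_l 0.68 [490.9 -73.6  67.5] [279. 118.]
face_r 0.71 [520.5 -89.   63.3] [313. 123.]
face_r 0.68 [490.9 -73.6  67.5] [279. 118.]
mouth 0.93 [533.7 -10.9  11.6] [295.  55.]
mouth 0.58 [ 351.9 -100.2   30.2] [172. 186.]
```

View pics/w2c.png

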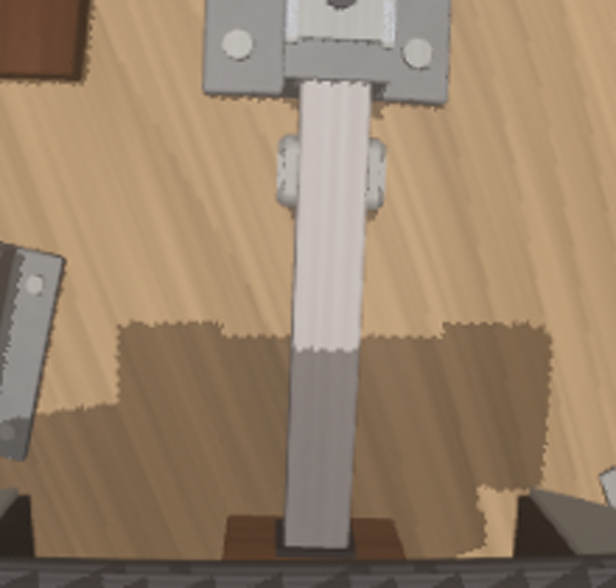

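Run:
```python
from h import *
c=pickle.load(open("pics/w2.pkl","rb"))
def P(x,y,z): return atz(c,180+(x+.5)/2.8-.5,60+(y+.5)/2.8-.5,z,True)[:2]
eL=[P(300,90,70),P(286,545,70)];eR=[P(371,90,70),P(350,545,70)]
a=(eL[0]+eR[0])/2;b=(eL[1]+eR[1])/2
for e in (eL,eR): d=e[0]-e[1];print(np.degrees(np.arctan2(d[1],d[0])),np.linalg.norm(d))
d=a-b;d/=np.linalg.norm(d);n=np.array([-d[1],d[0]]);print("yaw",np.degrees(np.arctan2(d[1],d[0])),"w",np.linalg.norm(eL[0]-eR[0]),np.linalg.norm(eL[1]-eR[1]))
print("a",a,"b",b)
def rel(p): return (p-a)@d,(p-a)@n
for nm,x,y,z in[("bLf",285,137,63),("bLr",285,207,63),("bRf",378,140,63),("bRr",376,212,63),("bLout",278,172,63),("bRout",384,176,63),("mouthtop",336,82,79),("footL",206,93,12),("footR",445,103,12),("slvL",284,78,79),("slvR",385,83,79),("screwL",237,43,12),("screwR",417,52,12),("plate top",228,520,90),("plt",400,520,90)]:
    print(nm,np.round(rel(P(x,y,z)),1),P(x,y,z).round(1))
```

```text
68.29662422512229 163.00993594551025
68.20146433788129 163.565514646995
yaw 68.24896333723815 w 24.058154727558584 23.769190575180733
a [517.80465436 -56.56095445] b [ 457.2944501  -208.22300648]
bLf [-16.5  16.5] [496.3 -65.8]
bLr [-41.   15.8] [487.9 -88.8]
bRf [-16.3 -15.8] [526.4 -77.5]
bRr [-41.6 -16. ] [ 517.2 -101.1]
bLout [-28.9  18.6] [489.8 -76.5]
bRout [-28.8 -18.3] [524.1 -90.1]
mouthtop [1.7 0.5] [517.9 -54.8]
footL [ 3.3 47.9] [474.5 -35.7]
footR [  3.1 -48.6] [564.1 -71.6]
slvL [ 2.4 17.6] [502.3 -47.8]
slvR [  2.2 -15.6] [533.1 -60.3]
screwL [24.1 36. ] [493.3 -20.8]
screwR [ 23.5 -36.4] [560.4 -48.2]
plate top [-146.3   32.7] [ 433.2 -180.4]
plt [-145.   -26.6] [ 488.8 -201.1]
```

Run:
```python
from rig import *
from h import *
o=get_obs();print(o["clock"],delta(o,[502.6,-94.6,130],-21.7))
```

```text
3.5 (array([2.14385132, 0.18850673, 0.10359062]), array([101.73960062,  49.37240483,  20.60722631]))
```

play_rows --pt "2.1 0.2 0.1 0.02 0.025 0.011 0" --pt "0 0 0 0.035 0.025 0.01 0" --pt "0 0 0 0.035 0 0 0" --pt "0 0 0 0.012 0 0 0" --pt "0 0 0 0 0 0 0"

```text
clock: 4.0
tool_pos: [508.7, -86.6, 128.7]
eef_rot: [0.697, 0.131, 0.693, -0.129]
wrist_force: [-0.5, -0.3, 0.3]
width: 0.991
```

Run:
```python
from rig import *
from h import *
o=get_obs();print(o["tool_pos"],delta(o,[502.6,-94.6,47],-21.7))
c=capture("wrist");pickle.dump(c,open("pics/w3.pkl","wb"));cv2.imwrite("pics/w3.png",c["image"])
```

```text
[508.72617749 -86.56310181 128.68807873] (array([ 0.57065453,  0.24983454, -0.22446196]), array([ 81.63652801, -10.02304365,  -3.17488278]))
```

View pics/w3.png

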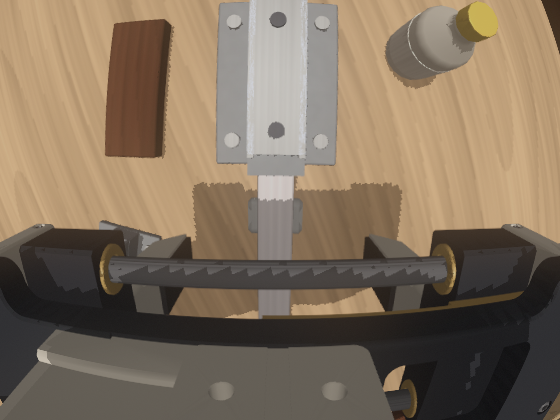

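play_rows --pt "0.3 0.2 -0.2 0.015 -0.008 -0.003 0" --pt "0 0 0 0.03 0 0 0" --pt "0 0 0 0.025 0 0 0" --pt "0 0 0 0.01 0 0 0" --pt "0 0 0 0 0 0 0"

```text
clock: 4.55
tool_pos: [507.0, -97.4, 52.0]
eef_rot: [0.699, 0.133, 0.69, -0.133]
wrist_force: [-0.1, 0.9, 1.3]
width: 0.998
```

Run:
```python
from rig import *
from h import *
o=get_obs();print(o["tool_pos"],o["wrist_force"],delta(o,[502.6,-94.6,47],-21.7))
c=capture("wrist");pickle.dump(c,open("pics/w4.pkl","wb"));cv2.imwrite("pics/w4.png",c["image"])
d=np.array([np.cos(np.radians(68.3)),np.sin(np.radians(68.3)),0]);a=np.array([517.8,-56.56,0]);n=np.array([-d[1],d[0],0])
for s,z in((2.8,79),(-16,63),(-29,63),(-42,63)): print(s,[np.round(proj(c,a+s*d+k*n+[0,0,z],True)) for k in(19,-19)])
c=capture("side");cv2.imwrite("pics/s4.png",cv2.resize(c["image"][150:350,200:400],None,fx=2.9,fy=2.9,interpolation=cv2.INTER_CUBIC))
```

```text
[506.95818585 -97.42931145  52.04159036] [-0.08540036  0.8525058   1.27579205] (array([ 0.02150101,  0.72102998, -0.12962525]), array([ 4.97936317,  1.00796848, -5.15813557]))
2.8 [array([218., 180.]), array([317., 180.])]
-16 [array([226., 216.]), array([311., 215.])]
-29 [array([227., 243.]), array([310., 243.])]
-42 [array([229., 269.]), array([309., 269.])]
```

View pics/w4.png

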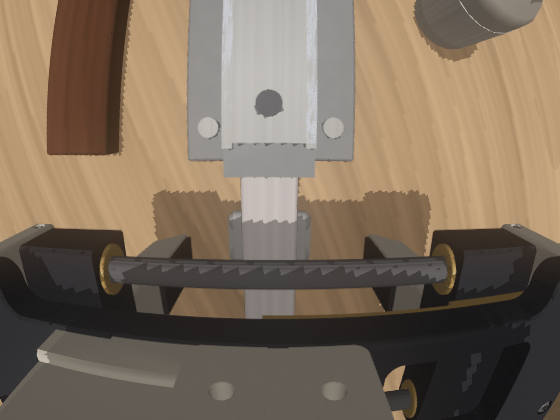

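View pics/s4.png

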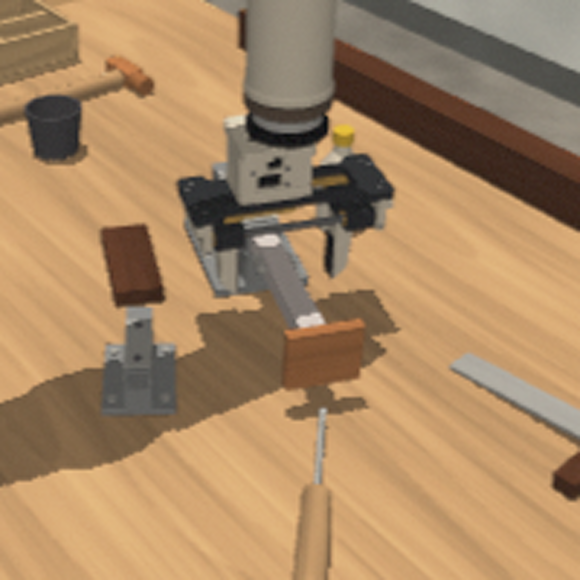

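play_rows --pt "0 0.7 -0.1 0.005 0.001 -0.005 0" --pt "0 0 0 0.001 0 -0.001 0" --pt "0 0 0 0 0 0 0"

```text
clock: 4.95
tool_pos: [504.7, -94.4, 49.7]
eef_rot: [0.697, 0.133, 0.692, -0.133]
wrist_force: [-0.3, -0.2, -0.8]
width: 1.002
```

Run:
```python
from rig import *
from h import *
o=get_obs();print(o["tool_pos"],o["wrist_force"],delta(o,[502.6,-94.6,47],-21.7))
```

```text
[504.66460522 -94.44315957  49.66643843] [-0.28752656 -0.23896292 -0.81941282] (array([ 0.01512451,  0.3572868 , -0.14670796]), array([ 2.65244951, -0.91542298, -1.87712543]))
```

play_rows --pt "0 0.3 -0.1 0.004 -0.001 -0.003 0" --pt "0 0 0 0 0 0 0" --pt "0 0 0 0 0 0 100" --pt "0 0 0 0 0 0 120" --pt "0 0 0 0 0 0 120" --squeeze 20

```text
clock: 5.45
tool_pos: [502.0, -94.1, 46.2]
eef_rot: [0.695, 0.133, 0.694, -0.133]
wrist_force: [0.7, 0.8, -0.0]
width: 0.79
```

Run:
```python
from rig import *
from h import *
for i in range(1):
    o=get_obs();print(o["tool_pos"],o["wrist_force"],o["width"],delta(o,[502.6,-94.6,47],-21.7))
c=capture("wrist");pickle.dump(c,open("pics/w5.pkl","wb"));cv2.imwrite("pics/w5.png",c["image"])
```

```text
[501.99861523 -94.07785782  46.2111778 ] [ 0.72595516  0.84843676 -0.0275569 ] 0.7901203196396632 (array([ 0.04968532,  0.12276933, -0.06772114]), array([-0.7875201 , -0.26250025,  0.75328764]))
```

View pics/w5.png

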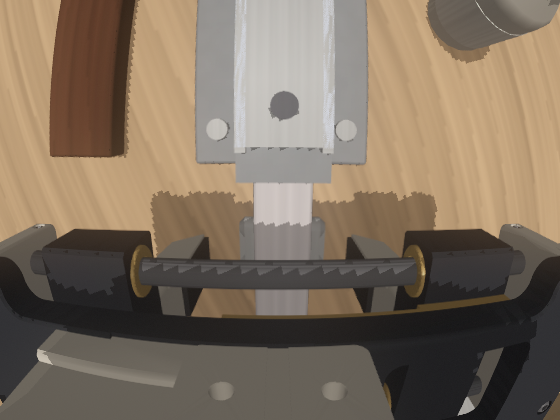

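play_rows --pt "0 0 0 0 0 0.002 150" --pt "0 0 0 0 0 0.001 160" --pt "0 0 0 0 0 0 165" --pt "0 0 0 0 0 0 165" --squeeze 20

```text
clock: 5.9
tool_pos: [504.8, -95.2, 46.2]
eef_rot: [0.695, 0.133, 0.694, -0.133]
wrist_force: [-2.2, 1.4, 0.8]
width: 0.398
```

Run:
```python
from rig import *
from h import *
for i in range(1):
    o=get_obs();print(o["tool_pos"],o["wrist_force"],o["width"],delta(o,[502.6,-94.6,47],-21.7))
c=capture("wrist");pickle.dump(c,open("pics/w6.pkl","wb"));cv2.imwrite("pics/w6.png",c["image"])
```

```text
[504.80092394 -95.23660318  46.17682634] [-2.23106189  1.42288205  0.80523935] 0.3975983501079685 (array([ 0.04713719,  0.08303853, -0.06351368]), array([-0.82672268, -0.21950566, -2.27931822]))
```

View pics/w6.png

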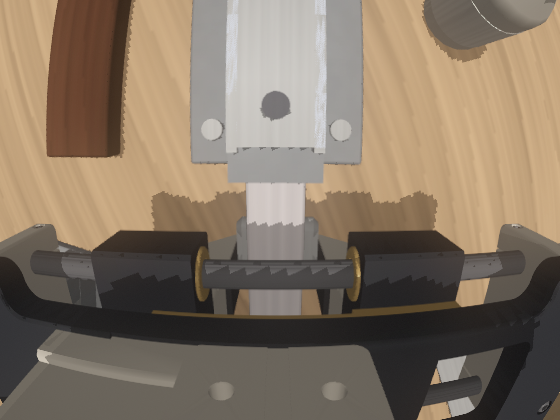

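play_rows --pt "0 0 0 0 0 0 185" --pt "0 0 0 0 0 0 200" --pt "0 0 0 0 0 0 230" --pt "0 0 0 0 0 0 230" --squeeze 20

```text
clock: 6.35
tool_pos: [504.3, -95.1, 46.2]
eef_rot: [0.695, 0.133, 0.694, -0.132]
wrist_force: [-0.9, 0.5, 1.0]
width: 0.266
```

Run:
```python
from rig import *
from h import *
for i in range(1):
    o=get_obs();print(o["tool_pos"],o["wrist_force"],o["width"]*92,delta(o,[502.6,-94.6,47],-21.7))
c=capture("wrist");pickle.dump(c,open("pics/w7.pkl","wb"));cv2.imwrite("pics/w7.png",c["image"])
```

```text
[504.33967165 -95.0504374   46.20067365] [-0.87945397  0.4595236   1.01087484] 24.441674354819934 (array([ 0.05981635,  0.04330226, -0.06198133]), array([-0.80091531, -0.22199516, -1.78256184]))
```

View pics/w7.png

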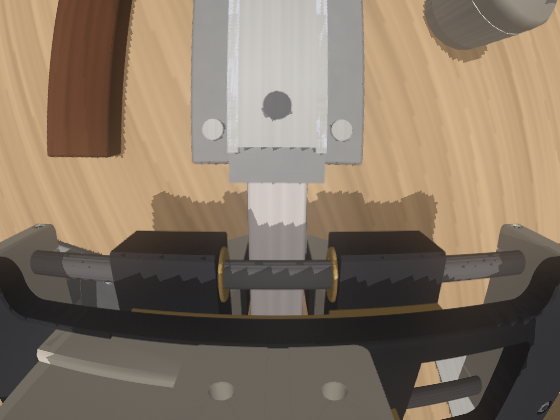

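play_rows --pt "0 0 0 0 0.005 0 230" --pt "0 0 0 0 0.005 0 230" --pt "0 0 0 0 0.005 0 230" --squeeze 20

```text
clock: 6.7
tool_pos: [507.9, -87.7, 46.3]
eef_rot: [0.694, 0.133, 0.694, -0.137]
wrist_force: [-2.6, -4.9, 4.1]
width: 0.272
```

```bash
cat > st.py <<'E'
from rig import *
from h import *
o=get_obs();r=np.radians(68.3);d=np.array([np.cos(r),np.sin(r)]);n=np.array([-d[1],d[0]])
p=o["tool_pos"][:2]-[517.8,-56.56];f=o["wrist_force"]
print("clk",o["clock"],"along mouth",round(p@d-2.8,2),"lat",round(p@n,2),"z",round(o["tool_pos"][2],2),"F along/lat/z",round(f[:2]@d,2),round(f[:2]@n,2),round(f[2],2),"w",round(o["width"]*92,2),delta(o,[502.6,-94.6,47],-21.7)[0].round(2))
E
python3 st.py
```

```text
clk 6.7 along mouth -35.37 lat -2.31 z 46.35 F along/lat/z -5.52 0.65 4.08 w 25.07 [-0.28  0.05  0.34]
```

play_rows --pt "0 0 0 0 0.005 0 230" --pt "0 0 0 0 0.005 0 230" --pt "0 0 0 0 0.0 0 230" --squeeze 20

```text
clock: 7.0
tool_pos: [510.4, -82.8, 46.5]
eef_rot: [0.693, 0.132, 0.694, -0.14]
wrist_force: [-1.1, 3.4, -0.1]
width: 0.27
```

Run:
```python
exec(open("st.py").read())
c=capture("wrist");pickle.dump(c,open("pics/w8.pkl","wb"));cv2.imwrite("pics/w8.png",c["image"])
```

```text
clk 7.0 along mouth -29.88 lat -2.85 z 46.51 F along/lat/z 2.77 2.25 -0.14 w 24.8 [-0.53  0.04  0.63]
```

View pics/w8.png

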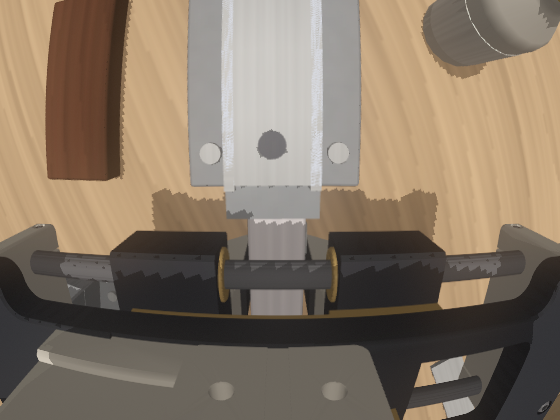

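play_rows --pt "-0.4 0 0.5 0 0.005 -0.003 230" --pt "-0.2 0 0.3 0 0.005 -0.001 230" --pt "0 0 0 0 0.003 0 230" --squeeze 20

```text
clock: 7.35
tool_pos: [512.1, -71.5, 46.6]
eef_rot: [0.696, 0.134, 0.693, -0.133]
wrist_force: [-0.1, -3.6, -1.1]
width: 0.271
```

Run:
```python
exec(open("st.py").read())
c=capture("wrist");pickle.dump(c,open("pics/w9.pkl","wb"));cv2.imwrite("pics/w9.png",c["image"])
```

```text
clk 7.35 along mouth -18.77 lat -0.17 z 46.63 F along/lat/z -3.41 -1.29 -1.11 w 24.91 [-0.03  0.2  -0.12]
```

View pics/w9.png

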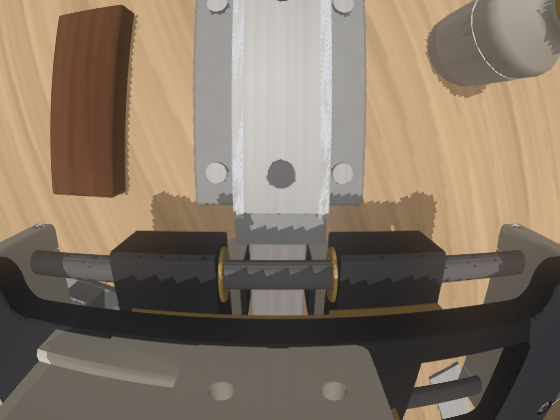

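play_rows --pt "0 0 0 0 0.004 0.001 230" --pt "0 0 0 0 0.003 0 230" --pt "0 0 0 0 0 0 230" --squeeze 20

```text
clock: 7.7
tool_pos: [515.2, -65.0, 46.7]
eef_rot: [0.695, 0.134, 0.694, -0.133]
wrist_force: [-0.5, -2.2, 1.8]
width: 0.272
```

Run:
```python
exec(open("st.py").read())
c=capture("wrist");pickle.dump(c,open("pics/w10.pkl","wb"));cv2.imwrite("pics/w10.png",c["image"])
```

```text
clk 7.7 along mouth -11.62 lat -0.76 z 46.75 F along/lat/z -2.21 -0.34 1.82 w 25.05 [-0.04  0.13 -0.08]
```

View pics/w10.png

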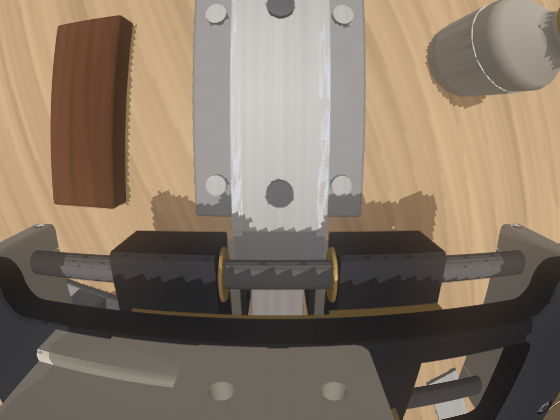

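play_rows --pt "0 0 0 0 0 0 120" --pt "0 0 0 0 0 0 0" --pt "0 0 0 0 0 0 0" --pt "0 0 0 0 -0.01 0 0" --pt "0 0 0 0 -0.03 0 0" --squeeze 20

```text
clock: 8.25
tool_pos: [502.9, -95.3, 46.3]
eef_rot: [0.697, 0.132, 0.694, -0.127]
wrist_force: [0.1, 0.4, 0.0]
width: 0.654
```

Run:
```python
exec(open("st.py").read())
c=capture("wrist");pickle.dump(c,open("pics/w11.pkl","wb"));cv2.imwrite("pics/w11.png",c["image"])
```

```text
clk 8.25 along mouth -44.27 lat -0.51 z 46.3 F along/lat/z 0.38 0.03 0.01 w 60.17 [ 0.58  0.17 -0.42]
```

View pics/w11.png

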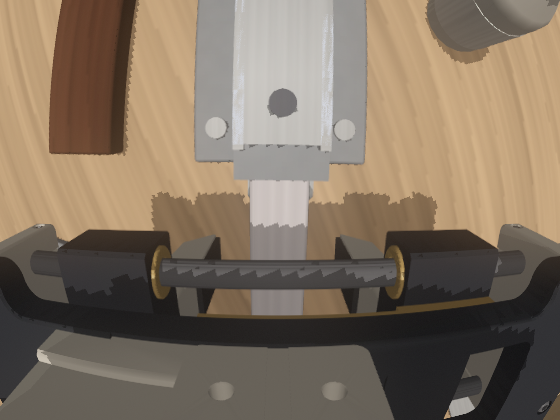

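Run:
```python
from h import *
c=pickle.load(open("pics/w11.pkl","rb"))
cv2.imwrite("pics/w11c.png",cv2.resize(c["image"][130:240,210:350],None,fx=5,fy=5,interpolation=cv2.INTER_CUBIC))
d=np.array([np.cos(np.radians(68.3)),np.sin(np.radians(68.3)),0]);a=np.array([517.8,-56.56,0]);n=np.array([-d[1],d[0],0])
def P(x,y,z): return atz(c,210+(x+.5)/5-.5,130+(y+.5)/5-.5,z,True)-a
import sys
```

```text
(no output)
```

View pics/w11c.png

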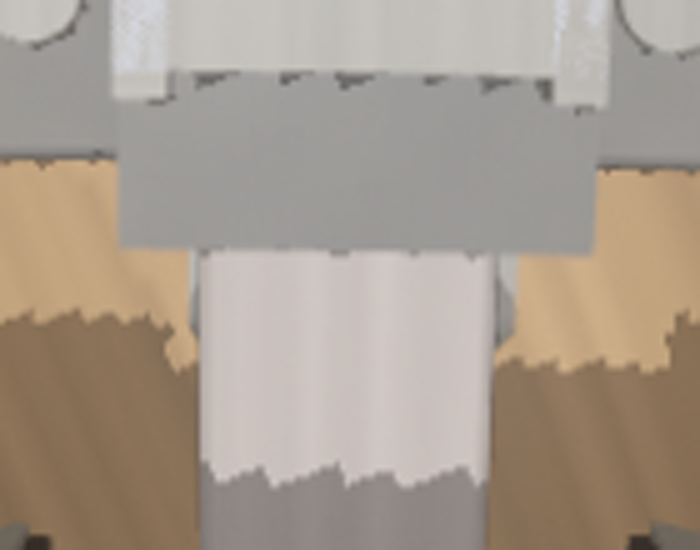

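play_rows --pt "0.5 0 -0.4 0 -0.025 0.001 60" --pt "0 0 0 0 -0.025 0.001 60" --pt "0 0 0 0 0 0 60" --squeeze 20

```text
clock: 8.6
tool_pos: [480.4, -154.3, 46.1]
eef_rot: [0.694, 0.134, 0.694, -0.138]
wrist_force: [-1.0, -0.4, 0.7]
width: 0.766
```

Run:
```python
exec(open("st.py").read())
c=capture("wrist");pickle.dump(c,open("pics/w12.pkl","wb"));cv2.imwrite("pics/w12.png",c["image"])
```

```text
clk 8.6 along mouth -107.42 lat -1.36 z 46.05 F along/lat/z -0.76 0.72 0.68 w 70.44 [-0.54  0.08  0.3 ]
```

View pics/w12.png

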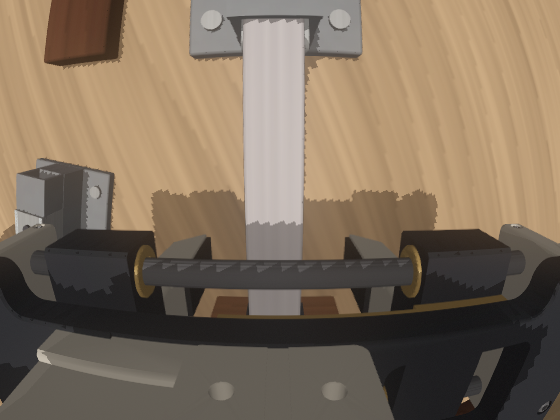

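play_rows --pt "-0.5 0 0.3 0 0.001 -0.001 120" --pt "0 0 0 0 0 0 180" --pt "0 0 0 0 0 0 220" --pt "0 0 0 0 0 0 220" --pt "0 0 0 0 0 0 220" --squeeze 22

```text
clock: 9.15
tool_pos: [481.5, -147.3, 45.8]
eef_rot: [0.695, 0.132, 0.694, -0.13]
wrist_force: [-0.3, -0.5, 0.5]
width: 0.38
```

```bash
python3 st.py
```

```text
clk 9.15 along mouth -100.54 lat 0.17 z 45.84 F along/lat/z -0.53 0.08 0.49 w 34.98 [ 0.35  0.04 -0.21]
```

play_rows --pt "0 0 0 0 0 0 220" --pt "0 0 0 0 0 0 220" --pt "0 0 0 0 0 0 220" --squeeze 22

```text
clock: 9.45
tool_pos: [482.2, -147.0, 45.9]
eef_rot: [0.696, 0.132, 0.694, -0.13]
wrist_force: [-0.2, 0.2, -0.1]
width: 0.26
```

Run:
```python
exec(open("st.py").read())
c=capture("wrist");pickle.dump(c,open("pics/w13.pkl","wb"));cv2.imwrite("pics/w13.png",c["image"])
```

```text
clk 9.45 along mouth -99.96 lat -0.33 z 45.88 F along/lat/z 0.12 0.23 -0.12 w 23.89 [ 0.38  0.09 -0.22]
```

View pics/w13.png

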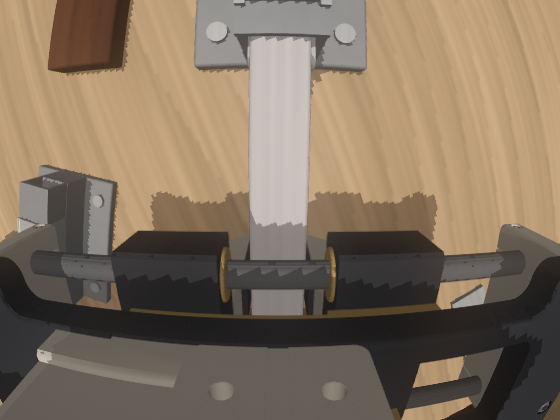

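play_rows --pt "0 0 0 0 0.004 0 220" --pt "0 0 0 0 0.004 0 220" --pt "0 0 0 0 0.004 0 220" --squeeze 22

```text
clock: 9.8
tool_pos: [483.8, -142.5, 45.9]
eef_rot: [0.695, 0.132, 0.694, -0.134]
wrist_force: [-2.4, -6.5, 1.4]
width: 0.259
```

```bash
python3 st.py
```

```text
clk 9.8 along mouth -95.25 lat -0.24 z 45.94 F along/lat/z -6.89 -0.15 1.4 w 23.8 [0.03 0.07 0.2 ]
```

play_rows --pt "0 0 0 0 0.005 0 220" --pt "0 0 0 0 0.005 0 220" --pt "0 0 0 0 0.005 0 220" --pt "0 0 0 0 0.005 0 220" --squeeze 22

```text
clock: 10.2
tool_pos: [487.1, -134.7, 46.3]
eef_rot: [0.693, 0.131, 0.694, -0.142]
wrist_force: [-2.5, -7.7, 2.2]
width: 0.26
```

Run:
```python
exec(open("st.py").read())
c=capture("wrist");pickle.dump(c,open("pics/w14.pkl","wb"));cv2.imwrite("pics/w14.png",c["image"])
```

```text
clk 10.2 along mouth -86.79 lat -0.41 z 46.34 F along/lat/z -8.14 -0.5 2.2 w 23.88 [-0.56  0.05  0.84]
```

View pics/w14.png

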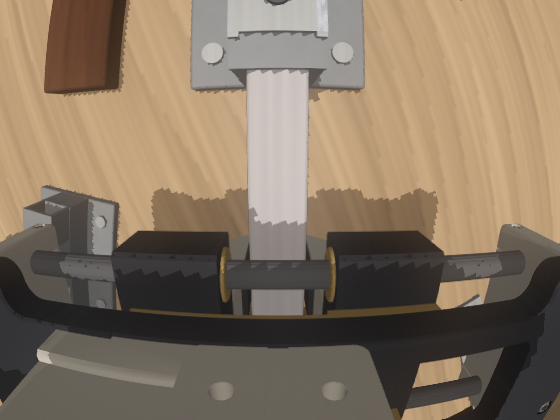

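play_rows --pt "-0.4 0 0.6 0 0.005 0 220" --pt "-0.2 0 0.4 0 0.005 0 220" --pt "-0.2 0 0.3 0 0.005 0 220" --pt "-0.1 0 0.3 0 0.005 0 220" --squeeze 22

```text
clock: 10.65
tool_pos: [489.6, -128.3, 46.0]
eef_rot: [0.694, 0.134, 0.694, -0.134]
wrist_force: [-4.7, -10.2, 3.6]
width: 0.26
```

```bash
python3 st.py
```

```text
clk 10.65 along mouth -79.9 lat -0.33 z 46.01 F along/lat/z -11.24 0.59 3.61 w 23.93 [-0.19 -0.02  0.  ]
```

play_rows --pt "-0.2 0 0.2 0 0.005 0 220" --pt "-0.1 0 0.2 0 0.005 0 220" --pt "-0.1 0 0.2 0 0.005 0 220" --pt "-0.1 0 0.2 0 0.005 0 220" --squeeze 22

```text
clock: 11.05
tool_pos: [490.1, -126.4, 46.1]
eef_rot: [0.693, 0.135, 0.695, -0.137]
wrist_force: [-3.9, -9.1, 1.7]
width: 0.257
```

Run:
```python
exec(open("st.py").read())
c=capture("wrist");pickle.dump(c,open("pics/w15.pkl","wb"));cv2.imwrite("pics/w15.png",c["image"])
```

```text
clk 11.05 along mouth -77.95 lat -0.13 z 46.11 F along/lat/z -9.92 0.24 1.66 w 23.62 [-0.46 -0.12  0.19]
```

View pics/w15.png

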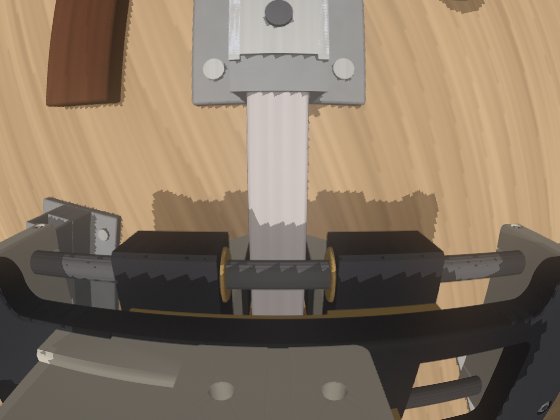

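play_rows --pt "-0.3 0 0.2 0 0.007 0 220" --pt "-0.1 0 0.1 0 0.007 0 220" --pt "-0.1 0 0.1 0 0.007 0 220" --squeeze 25

```text
clock: 11.4
tool_pos: [494.0, -117.6, 46.3]
eef_rot: [0.692, 0.134, 0.695, -0.139]
wrist_force: [-3.2, -7.5, 2.8]
width: 0.257
```

```bash
python3 st.py
```

```text
clk 11.4 along mouth -68.34 lat -0.42 z 46.3 F along/lat/z -8.18 0.22 2.85 w 23.64 [-0.52 -0.16  0.41]
```

play_rows --pt "-0.4 0.1 0.4 0 0.006 0 220" --pt "-0.1 0 0.1 0 0.006 0 220" --squeeze 25

```text
clock: 11.6
tool_pos: [496.3, -112.3, 46.4]
eef_rot: [0.692, 0.134, 0.696, -0.136]
wrist_force: [-3.1, -7.9, 2.8]
width: 0.259
```

Run:
```python
exec(open("st.py").read())
c=capture("wrist");pickle.dump(c,open("pics/w16.pkl","wb"));cv2.imwrite("pics/w16.png",c["image"])
```

```text
clk 11.6 along mouth -62.58 lat -0.65 z 46.38 F along/lat/z -8.54 -0.01 2.76 w 23.84 [-0.3  -0.28  0.26]
```

View pics/w16.png

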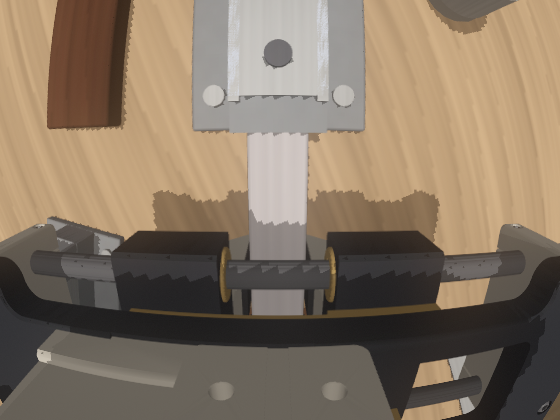

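play_rows --pt "-0.2 0.2 0.3 0 0.005 0 220" --pt "-0.1 0 0.1 0 0.005 0 220" --squeeze 25

```text
clock: 11.85
tool_pos: [497.8, -108.9, 46.5]
eef_rot: [0.691, 0.134, 0.697, -0.136]
wrist_force: [-3.7, -8.4, 2.9]
width: 0.263
```

Run:
```python
exec(open("st.py").read())
c=capture("side");cv2.imwrite("pics/s5.png",cv2.resize(c["image"][170:280,220:350],None,fx=5,fy=5,interpolation=cv2.INTER_CUBIC))
```

```text
clk 11.85 along mouth -58.8 lat -0.76 z 46.47 F along/lat/z -9.16 0.3 2.87 w 24.17 [-0.28 -0.51  0.23]
```

View pics/s5.png

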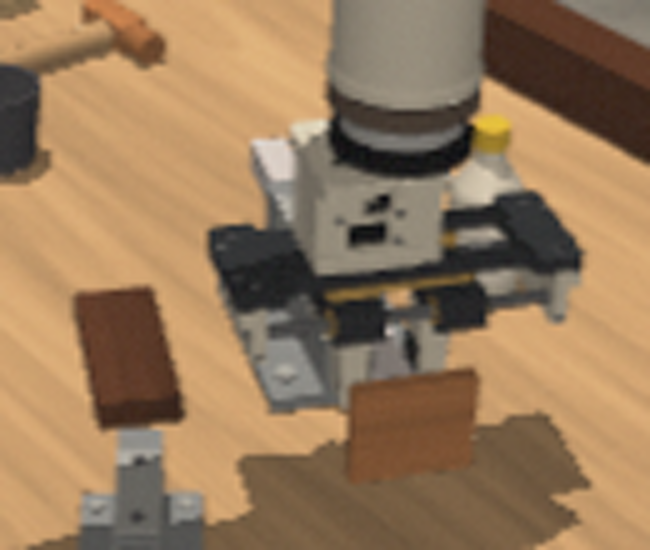

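play_rows --pt "-0.2 -0.4 0.2 0 0.005 0 220" --pt "-0.1 0 0.1 0 0.005 0 220" --squeeze 25

```text
clock: 12.1
tool_pos: [499.8, -104.0, 46.5]
eef_rot: [0.693, 0.133, 0.695, -0.136]
wrist_force: [-2.1, -3.3, 1.3]
width: 0.257
```

```bash
python3 st.py
```

```text
clk 12.1 along mouth -53.57 lat -0.84 z 46.53 F along/lat/z -3.88 0.69 1.27 w 23.65 [-0.23 -0.13  0.2 ]
```

play_rows --pt "-0.1 0 0.1 0 0.003 0 220" --squeeze 25

```text
clock: 12.2
tool_pos: [500.7, -101.9, 46.6]
eef_rot: [0.693, 0.133, 0.695, -0.135]
wrist_force: [-0.9, -2.9, 0.9]
width: 0.257
```

```bash
python3 st.py
```

```text
clk 12.2 along mouth -51.23 lat -0.84 z 46.56 F along/lat/z -3.02 -0.27 0.94 w 23.61 [-0.17 -0.14  0.14]
```

play_rows --pt "-0.1 0 0.1 0 0.003 0 220"

```text
clock: 12.3
tool_pos: [501.4, -100.1, 46.5]
eef_rot: [0.693, 0.133, 0.695, -0.134]
wrist_force: [-4.4, -11.6, 2.2]
width: 0.259
```

```bash
python3 st.py
```

```text
clk 12.3 along mouth -49.28 lat -0.84 z 46.54 F along/lat/z -12.4 -0.24 2.23 w 23.8 [-0.09 -0.15  0.12]
```

play_rows --pt "0 0 0 0 0.003 0 220"

```text
clock: 12.4
tool_pos: [501.4, -100.0, 46.6]
eef_rot: [0.693, 0.133, 0.696, -0.136]
wrist_force: [-5.0, -13.7, 3.9]
width: 0.261
```

```bash
python3 st.py
```

```text
clk 12.4 along mouth -49.27 lat -0.82 z 46.57 F along/lat/z -14.59 -0.47 3.91 w 24.03 [-0.18 -0.18  0.3 ]
```

play_rows --pt "0 0 0 0 -0.003 0 220" --pt "0 0 0 0 -0.002 0 220"

```text
clock: 12.6
tool_pos: [500.3, -102.8, 46.6]
eef_rot: [0.693, 0.133, 0.696, -0.135]
wrist_force: [1.3, 2.3, -1.7]
width: 0.259
```

Run:
```python
exec(open("st.py").read())
c=capture("wrist");pickle.dump(c,open("pics/w17.pkl","wb"));cv2.imwrite("pics/w17.png",c["image"])
```

```text
clk 12.6 along mouth -52.18 lat -0.85 z 46.59 F along/lat/z 2.58 -0.35 -1.73 w 23.84 [-0.08 -0.17  0.19]
```

View pics/w17.png

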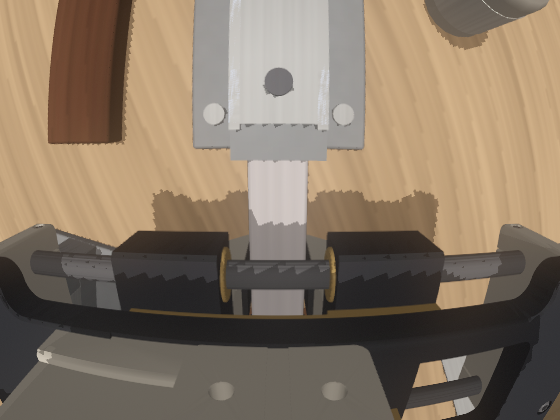

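play_rows --pt "0 0 0 0 0 0 120" --pt "0 0 0 0 0 0 0" --pt "0 0 0 0 0 0 0" --pt "0 0 0 0 0 0 0" --pt "0 0 0 -0.03 0 0 0" --pt "0 0 0 -0.05 0 0 0" --pt "0 0 0 -0.05 0 0 0" --pt "0 0 0 -0.03 -0.02 0 0"

```text
clock: 13.45
tool_pos: [490.6, -116.0, 206.1]
eef_rot: [0.689, 0.131, 0.701, -0.132]
wrist_force: [1.0, -0.5, -0.4]
width: 0.907
```

play_rows --pt "0 0 0 -0.02 -0.04 -0.02 0" --pt "0 0 0 -0.02 -0.04 -0.03 0" --pt "0 0 0 0 -0.04 -0.03 0" --pt "0 0 0 0 0 0 0"

```text
clock: 13.85
tool_pos: [374.4, -202.9, 254.5]
eef_rot: [0.694, 0.13, 0.696, -0.132]
wrist_force: [0.1, 0.8, 0.3]
width: 0.998
```

Run:
```python
exec(open("st.py").read())
c=capture("wrist");pickle.dump(c,open("pics/w18.pkl","wb"));cv2.imwrite("pics/w18.png",c["image"])
c=capture("side");pickle.dump(c,open("pics/s6.pkl","wb"));cv2.imwrite("pics/s6.png",cv2.resize(c["image"][170:290,220:350],None,fx=4.8,fy=4.8,interpolation=cv2.INTER_CUBIC))
```

```text
clk 13.85 along mouth -191.76 lat 79.11 z 254.48 F along/lat/z 0.79 0.18 0.32 w 91.81 [ 0.34 -0.15  0.16]
```

View pics/w18.png

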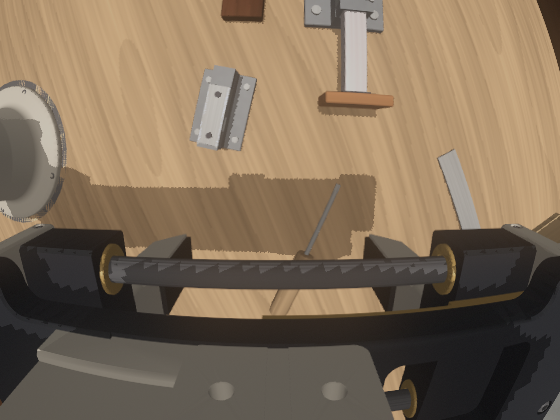

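View pics/s6.png

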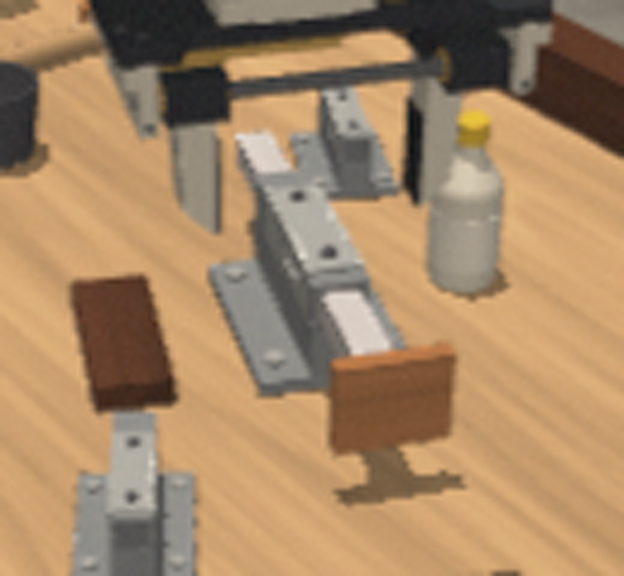

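Run:
```python
exec(open("st.py").read())
c=pickle.load(open("pics/w18.pkl","rb"));V=c["view"];cp=-V[:3,:3].T@V[:3,3];q=R.from_quat(o["eef_rot"],scalar_first=True)
print(cp-o["tool_pos"],q.inv().apply(cp-o["tool_pos"]),q.inv().apply(V[2,:3]))
n3=np.array([n[0],n[1],0]);d3=np.array([d[0],d[1],0])
s=np.array([517.8,-56.56,58])+53*d3
off=q.apply(q.inv().apply(cp-o["tool_pos"]))
for k in(110,-110):
    t=s+k*n3-off;t-=60*d3;t[2]=190;print(k,t,delta(o,t,-21.7))
im=pickle.load(open("pics/s6.pkl","rb"))["image"]
cv2.imwrite("pics/s6c.png",cv2.resize(im[195:260,255:310],None,fx=9,fy=9,interpolation=cv2.INTER_CUBIC))
```

```text
clk 13.95 along mouth -187.36 lat 75.74 z 254.68 F along/lat/z 1.23 -0.35 0.09 w 92.16 [ 0.63 -0.    0.08]
[ 18.92229124  58.34051518 149.39457968] [-149.48498191   61.0214283    -3.32185583] [ 0.96901297 -0.24695291 -0.00530325]
110 [394.08489859 -80.73229988 190.        ] (array([ 0.63465411, -0.00340808,  0.08495997]), array([ 64.50526837, 116.77824425, -28.97021238]))
-110 [ 598.49406432 -162.07658648  190.        ] (array([ 0.63465411, -0.00340808,  0.08495997]), array([ 64.49398929, 114.34138841, 191.01629086]))
```

View pics/s6c.png

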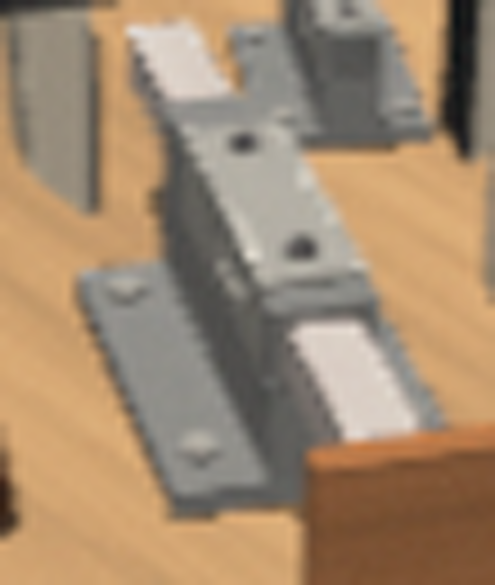

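play_rows --pt "0.5 0 0 0.02 0.04 -0.01 0" --pt "0 0 0 0.02 0.04 -0.01 0" --pt "0 0 0 0.02 0.035 -0.01 0" --pt "0 0 0 0 0 0 0"

```text
clock: 14.35
tool_pos: [398.2, -76.3, 193.1]
eef_rot: [0.696, 0.132, 0.693, -0.132]
wrist_force: [0.1, -0.1, 0.2]
width: 1.0
```

Run:
```python
exec(open("st.py").read())
c=capture("wrist");pickle.dump(c,open("pics/w19.pkl","wb"));cv2.imwrite("pics/w19.png",c["image"])
d3=np.array([d[0],d[1],0]);n3=np.array([n[0],n[1],0])
s=np.array([517.8,-56.56,58])+53*d3+18*n3
u,v=map(int,proj(c,s,True));print(u,v)
cv2.imwrite("pics/w19c.png",cv2.resize(c["image"][max(0,v-60):v+60,max(0,u-70):u+70],None,fx=5,fy=5,interpolation=cv2.INTER_CUBIC))
```

```text
clk 14.35 along mouth -65.31 lat 103.81 z 193.1 F along/lat/z -0.06 -0.14 0.18 w 91.98 [0.18 0.27 0.01]
374 73
```

View pics/w19c.png

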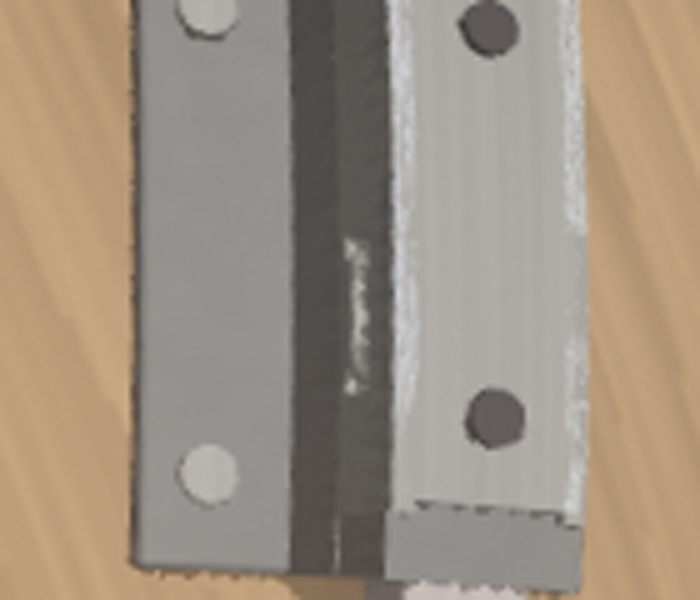

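play_rows --pt "0 0 0 0 0 0.045 0" --pt "0 0 0 0 0 0.045 0" --pt "0 0 0 0 0 0.045 0" --pt "0 0 0 0 0 0.045 0" --pt "0 0 0 0 0 0.03 0" --pt "0 0 0 0 0 0 0"

```text
clock: 15.0
tool_pos: [603.3, -157.6, 192.9]
eef_rot: [0.697, 0.128, 0.694, -0.131]
wrist_force: [-0.2, -0.1, 0.0]
width: 1.0
```

Run:
```python
exec(open("st.py").read())
c=capture("wrist");pickle.dump(c,open("pics/w20.pkl","wb"));cv2.imwrite("pics/w20.png",c["image"])
d3=np.array([d[0],d[1],0]);n3=np.array([n[0],n[1],0])
s=np.array([517.8,-56.56,58])+53*d3-18*n3
u,v=map(int,proj(c,s,True));print(u,v)
cv2.imwrite("pics/w20c.png",cv2.resize(c["image"][max(0,v-60):v+60,max(0,u-70):u+70],None,fx=5,fy=5,interpolation=cv2.INTER_CUBIC))
```

```text
clk 15.0 along mouth -65.04 lat -116.77 z 192.9 F along/lat/z -0.16 0.14 0.01 w 91.98 [0.56 0.29 0.15]
168 73
```

View pics/w20c.png

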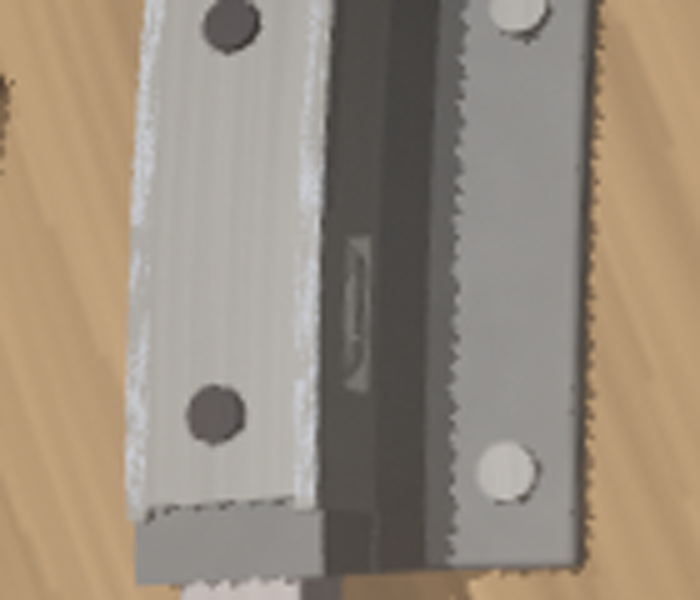

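Run:
```python
from rig import *
print(job_done())
```

```text
the job is handed in; nothing more can be done
None
```

The bar is pushed home in the large bracket, both buttons are out through the side slots, and I handed the job in at about 15 s. `job_done()` gives no verdict.

**What I did:** I pinched the rear of both buttons flush, with the opening at about 24.5 mm. I then slid the bar in until the buttons' front halves were under the mouth. After that I let go, re-gripped the tail 100 mm behind the buttons and pushed on in small steps. The drag was 7 to 11 N, dropped to about 3 N, then turned into a firm stop at 14.6 N on the wrist sensor, about 51 mm inside the mouth. I released the bar and lifted clear.

**Last checks:**
- **Locked:** a gentle pull moved the bar back about 3 mm at 2.6 N. That fits the 4 mm of play and leaves it about 48 mm inside the mouth. I did not pull far enough to feel the rear stop.
- **Buttons:** close wrist pictures of both sides showed a button standing in each slot. The right one was clear; the left one was smaller and less sharp.
- **Not touching:** at the end the gripper was open and well away, with near-zero wrist force.
- **Bystanders:** nothing looked disturbed in the parts I could see, but I did not measure their positions against the start.
- **Camera calibration:** it disagreed with what I saw between the fingers by about 2 mm sideways, so I centred the grip by the picture instead.

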